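# Tighten the gland ring of a press cylinder with a two-pin spanner

## Robot

A 7-joint arm with a two-finger parallel gripper is mounted at the origin on the work surface. World frame = base frame: x ahead of the robot, y to its left, z up, the work surface at z = 0. Lengths are in m, angles in rad, forces in N, time in s.
With the tool pointing down it reaches from about 0.35 to 0.9 m from the base axis. Payload 8.1 kg.
Tool frame: the origin (TCP) lies where the fingers leave the gripper's body, on its centre line; the fingertips stand 66 mm ahead of it and the grasp point (between the pads) lies 47 mm ahead of it (arm.tip_reach is the distance from the TCP to the fingertips, in m); z points along the fingers, y is the direction in which the jaws open and shut (so a half turn about z gives the same grasp; the last joint's range is limited). The gripper opens to 92 mm and grips with 3 to 60 N. Pads are 19 mm wide; open, the fingers measure 130 mm over their backs; the gripper's body (75 mm by 190 mm) begins 47 mm behind the grasp point.
Start: joints at [1.095, 0.434, 0.025, 1.573, -0.012, 1.134, -0.075], TCP at [0.228, -0.582, 0.292] pointing down, gripper open.
Joint ranges: [-2.62, 2.62], [-0.44, 2.09], [-1.27, 1.32], [0.08, 2.57], [-1.32, 4.46], [0.12, 2], [-2.74, 2.74]. Speed limits (rad/s): [2.22, 2.22, 3.01, 3.01, 3.14, 3.14, 3.14].

## Interface

Orientations are given as a rotation vector (axis times angle).
In Python, from cell import arm gives the robot as it stands.
- The arm moves only by the tool carry_out, never from a script. Its argument "plan" is a list of rows, each a list of 5 numbers: the shift along the world's x, y, z in cm, then the turn about the world's z in rad, then the finger opening in cm, from 0 to 9.18. In form: [[tx, ty, tz, spin, fingers], ...]. A call has 1 to 20 rows; each row is the pose to reach, as a shift and turn from the pose measured when the call began; what a row does not reach only later rows make up. A row lasts 1/10 s, in which the tool goes at most 50 mm and 8.59 degrees, less where a joint would pass 70% of its speed; a pose out of reach is approached as far as the arm can. A call with a gripper value outside its range is refused whole. The fingers move at their own pace and stop on an object; "squeeze" is the grip in N (left out, the last holds). Time passes only in rows, so rows that repeat a pose let the fingers close. It gives the time, the measured TCP pose, the force and the opening at its end, in the units of the state.
- arm.observe(): the state, without advancing time (a new reading comes with each control period).
- arm.get_image(name): name is "side" or "top" or "wrist"; returns (picture, depth): 480x640x3 uint8, red, green, blue; 480x640 float32, m along the optical axis (not along the pixel's ray), 0 where there is no reading.
- arm.get_calibration(name): a dict with "intrinsics" (3x3 intrinsics, pixels), "rvec" (rotation vector, rad) and "tvec" (3), from world to camera coordinates, as OpenCV has them; the wrist camera has in their place "tool_from_camera" (4x4, takes a point from camera to tool coordinates, whose origin is the TCP and whose axes are the flange's). Camera axes: x right, y down, z forward; pixel columns grow to the right and rows downward; lengths in m; the calibration is good to about 2 mm. A picture is of the moment at which its call begins: read the wrist's pose just before it. get_calibration takes no time and is no camera call.
- arm.sign_off(): hands the job in, once; it reports no verdict.
The state is a dict: "clock": time; "joints": joint angles; "dq": joint speeds; "joint_efforts": joint torques, N m; "position": TCP position; "ee_rot": TCP orientation; "force": force on the tool from outside, world axes, zero at the start; "ft_torque": the same for the moment, N m; "width": opening from 0.0 (shut) to 1.0 (fully open).
Only numpy, scipy, OpenCV 4.12 (cv2) and the standard library are available. Lean on these libraries where they do the work, as an engineer would, in place of code of your own. Each camera call takes 0.05 s, during which the arm holds its last target. There are 200 camera calls.

## Task

The press's air cylinder stands in the vise with its recessed gland ring only spun in by hand. Take the two-pin spanner from its wooden block, slip it over the rod, find the ring's two holes with its pins by feel and tighten the ring clockwise until you clearly feel it come up tight against its stop, without knocking or forcing anything. Then stand the spanner back in its block and leave the other things on the bench alone.

Things in the scene. Friction and masses are not known exactly. Their poses are not given: they have to be found in the camera images.
- cylinder: The press's air cylinder, an aluminium block 95 x 95 mm and 70 mm tall, clamped upright and fast in a grey machine vise (its bed 35 mm, its jaws 80 mm above the bench). Origin: the middle of the block's underside; z up; x along the vise, whose screw and handle lie towards -x. The block's level top face is 105 mm above the bench and has a round recess 67 mm wide, in which the gland ring lies.
- gland (a point): On the cylinder's axis, at the height of the gland ring's upper face (101 mm above the bench, 4 mm below the block's top face); axes as the cylinder's. The steel ring, 66 mm wide, has two opposite round holes 22 mm from the axis, 7 mm wide, 7.5 mm deep. At the start the line through them stands 0.25 to 1.15 rad counter-clockwise (from above) of this x axis: not measured, to be seen or felt.
- gland_ring (a joint): How far the ring is screwed in, rad; grows clockwise seen from above. 0.7 to 1.1 at the start. It turns stiffly (0.35 N m, hardly more or less) up to a metal stop at 1.6, where the torque climbs steeply: 0.5 to 1.3 N m there is tight, over 1.6 N m too much. It stays where it is left and sinks by nothing noticeable. The holes' direction does not follow from this value.
- rod_end (a point): Centre of the end of the fixed steel piston rod, which stands on the cylinder's axis in the middle of the ring: 20 mm in diameter, its end 15.5 mm above the ring's face and chamfered to 14 mm over the last 3.5 mm.
- spanner: Two-pin spanner, steel, about 0.42 kg, standing in its block. Origin: middle of the flange's flat underside, on the axis; z up. Flange 62 mm wide, 8 mm thick; under it, on the x axis, two round-ended pins 5 mm in diameter and 6 mm long, each 22 mm from the axis. A bore 22 mm wide and 32 mm deep goes up the axis and slips over the piston rod. Pins home in the holes, the flange lies on the ring.
- spanner_handle (a point): Middle of the spanner's cross handle, a flat-sided bar 90 mm long (along x, parallel to the line of the pins), 14 mm wide and 14 mm tall, 63 mm above the flange's underside; axes as the spanner's. Under the bar a stem 12 mm thick goes 20 mm down to a tube 34 mm wide, whose top is 36 mm above the flange's underside.
- holder: Wooden tool block, 90 x 90 mm, 28 mm tall, fixed to the bench. Origin: middle of its underside. The round pocket in its top is 67 mm wide and 10 mm deep; in the pocket's floor is a 53 mm hole, into which the spanner's pins hang.
- seat (a point): Centre of the pocket's floor in the wooden block, 18 mm above the bench: the ledge on which the spanner's flange rests. The spanner may stand in it at any yaw.
- jar_mid (a point): Bystander: white grease jar with a black lid, 60 mm wide, 55 mm tall; its centre.
- wrench_grip (a point): Bystander: steel wrench, 170 mm long, lying on the bench; a point on its handle.
- bush_mid (a point): Bystander: spare brass rod bush, 32 mm wide, 25 mm tall, with a 21 mm bore, standing on the bench; its centre.
Not all that is in view belongs to the job. What is shaped like the spanner but red or yellow is not meant.

How it is judged:
On the way, in this order (a step that is already met when the one before it is completed fails the run):
1. the spanner's pins are fully in the ring's holes, its flange on the ring (horizontal distance between spanner and gland below 0.003 m and z of spanner in the frame of gland below 0.0025 m and angle between spanner's own z axis and vertical below 0.08 rad), for 0.2 s.
2. with the spanner on it, the ring is turned clockwise to its stop and nipped up there (pins loaded with over 25 N in all) (value of joint gland_ring above 1.57 rad and z of spanner in the frame of gland below 0.004 m and horizontal distance between spanner and gland below 0.003 m and contact force between spanner and gland_ring above 25 N), for 0.1 s.
At the end, for the whole second after the job is handed in: The gland ring is at its stop (joint above 1.57 rad) and the spanner stands released, upright (within 0.08 rad) and at rest in its block, its flange down on the ledge (within 3 mm) and within 5 mm of its centre (value of joint gland_ring above 1.57 rad and horizontal distance between spanner and seat below 0.005 m and z of spanner in the frame of seat between -0.003 and 0.003 m and angle between spanner's own z axis and vertical below 0.08 rad and linear speed of spanner below 0.02 m/s); the robot touches nothing.
It fails at once if the ring's face is scored: the spanner presses on the ring with more than 40 N while its pins are out of the holes (contact force between spanner and gland_ring above 40 N and z of spanner in the frame of gland above 0.003 m).
It fails at once if the ring is jammed or over-tightened: more than 80 N between spanner and ring (contact force between spanner and gland_ring above 80 N).
It fails at once if the spanner is knocked or forced against the rod or the cylinder with more than 60 N (contact force between spanner and cylinder above 60 N).
It fails at once if the spanner is dropped or forced on its block with more than 80 N (contact force between spanner and holder above 80 N).
It fails at once if a bystander is moved by more than 20 mm (distance of any of jar_mid, wrench_grip, bush_mid from where it was at the start of the episode above 0.02 m).
It also fails if it takes over 70 s, if anything falls off the work surface, if the arm or the gripper's body presses on something with over 40 N, if the wrist force passes 120 N, or if a joint passes its speed limit or range.

## Working session

There is one attempt and no reset: what is moved stays moved. The work goes in short steps, Python scripts to look and compute and a tool call to move; the robot and the scene stay as the last step left them, time stands still between calls to the robot, and variables do not carry over. Pictures are saved under pics/ and viewed, about 8 in all and at most 12, crops included, and the job is handed in when it is done.

Besides the shell and the picture viewer there is one more tool, called after ">>>" as name(argument=value, ...) on one line, values as JSON. carry_out: Moves the arm, as the interface text tells. Its arguments: {"type":"object","properties":{"plan":{"type":"array"},"squeeze":{"type":"number"}},"required":["plan"]}

```bash
ls; mkdir -p pics; cat > h.py <<'E'
from cell import arm
import numpy as np, cv2
def grab(n):
    s=arm.observe(); im,d=arm.get_image(n); return s,im,d
def save(p,im): cv2.imwrite('pics/'+p,cv2.cvtColor(im,cv2.COLOR_RGB2BGR))
def pose(n,s):
    """world_from_camera R,t"""
    c=arm.get_calibration(n)
    if n=='wrist':
        T=np.array(c['tool_from_camera']); R=cv2.Rodrigues(np.array(s['ee_rot'],float))[0]
        return np.array(c['intrinsics']),R@T[:3,:3],R@T[:3,3]+s['position']
    R=cv2.Rodrigues(np.array(c['rvec'],float))[0]
    return np.array(c['intrinsics']),R.T,-R.T@np.array(c['tvec'],float).ravel()
def cloud(n,s,d):
    K,R,t=pose(n,s); v,u=np.mgrid[:480,:640]
    r=np.stack([(u-K[0,2])/K[0,0],(v-K[1,2])/K[1,1],np.ones_like(u,float)],-1)*d[...,None]
    P=r@R.T+t; P[d==0]=np.nan; return P
def proj(n,s,X):
    K,R,t=pose(n,s); c=(np.atleast_2d(X)-t)@R; p=c@K.T; return p[:,:2]/p[:,2:]
E
python3 - <<'E'
from h import *
for n in('top','side','wrist'):
    s,im,d=grab(n); save(n+'0.png',im); P=cloud(n,s,d); np.save(n+'0.npy',P)
    K,R,t=pose(n,s); print(n,t.round(3),R[:,2].round(2),(d>0).mean())
print(s)
E
```

```text
pics
top [0.381 0.006 1.485] [ 0.13  0.   -0.99] 0.996181640625
side [0.432 1.14  0.985] [ 0.09 -0.79 -0.61] 0.995986328125
wrist [ 0.3   -0.553  0.385] [-0.27 -0.1  -0.96] 0.99607421875
{'clock': 0.1, 'joints': array([ 1.0954078 ,  0.43513455,  0.0249795 ,  1.5739935 , -0.01159775,
        1.13397925, -0.0751205 ]), 'dq': array([ 3.80636845e-05, -1.50479473e-03,  1.20736032e-03, -1.18408831e-03,
        1.31956745e-03,  6.06070011e-04,  1.75343870e-03]), 'joint_efforts': array([ 2.72914876e-03, -6.69128752e+01,  9.87849087e-01, -3.15149117e+01,
       -6.05961587e-02,  3.73395346e-02,  4.97660733e-05]), 'position': array([ 0.22745985, -0.58175854,  0.29153997]), 'ee_rot': array([-3.08591076e+00, -5.81800792e-01,  5.96449220e-04]), 'force': array([0.22106359, 0.01932462, 0.63227573]), 'ft_torque': array([-0.0182979 ,  0.02811663,  0.02321871]), 'width': 0.9967882639411347}
```

```bash
python3 -c "
import cv2,numpy as np
a=cv2.imread('pics/top0.png');cv2.imwrite('pics/v1.png',a)"
```

```text
(no output)
```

View pics/top0.png

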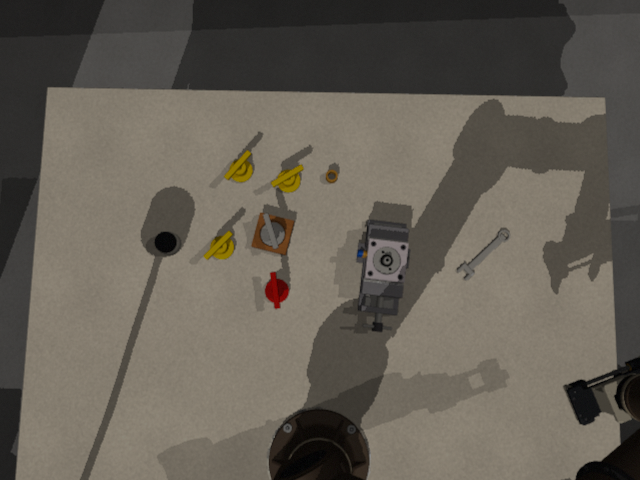

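The top view shows lookalikes: yellow at (240,168), (289,178) and (222,246), and red at (277,290). The steel one stands in the wooden block at (272,233), and that is the one I want. The vise and ring are at (387,261), the wrench at (485,253), the bush at (332,175), and a dark round thing at (167,242).

```bash
python3 - <<'E'
from h import *
P=np.load('top0.npy')
for n,(u,v) in dict(spanner=(272,233),ring=(387,261),y1=(240,168),y2=(289,178),y3=(222,246),red=(277,290),jar=(167,242),bush=(332,175),wr=(485,253),screw=(377,326)).items(): print(n,P[v,u].round(3))
im=cv2.imread('pics/top0.png')
def box(m,n):
    X=P[m]; print(n,len(X),X.mean(0).round(4)); 
    r=cv2.minAreaRect((X[:,:2]*1000).astype(np.float32)); print(r)
z=P[...,2]
w=np.zeros(z.shape,bool); w[205:260,245:300]=1
box(w&(z>.068),'bar')
box(w&(z>.022)&(z<.033),'block')
w[:]=0; w[215:300,345:420]=1
box(w&(z>.1)&(z<.112),'cyltop'); box(w&(z>.113),'rod')
crop=np.hstack([cv2.resize(im[200:265,240:305],(400,400),interpolation=2),cv2.resize(im[225:300,350:425],(400,400),interpolation=2)])
cv2.imwrite('pics/c1.png',crop)
E
```

```text
spanner [0.554 0.123 0.091]
ring [ 0.489 -0.156  0.113]
y1 [0.723 0.211 0.057]
y2 [0.698 0.086 0.065]
y3 [0.524 0.25  0.049]
red [0.416 0.108 0.073]
jar [0.531 0.387 0.054]
bush [ 0.723 -0.023 -0.005]
wr [ 0.524 -0.421  0.004]
screw [ 0.334 -0.137  0.069]
bar 215 [0.5589 0.1263 0.0866]
((559.8663330078125, 126.92987823486328), (89.98619079589844, 14.229488372802734), 18.519804000854492)
block 797 [0.559  0.1258 0.027 ]
((561.264404296875, 126.72267150878906), (91.0877685546875, 90.53517150878906), 77.32672882080078)
cyltop 1164 [ 0.4915 -0.1562  0.1043]
((492.2161865234375, -148.262451171875), (111.13167572021484, 95.35189056396484), 84.21546173095703)
rod 44 [ 0.4916 -0.1555  0.1163]
((488.8714904785156, -153.99322509765625), (78.81542205810547, 69.82283782958984), 7.492643356323242)
```

View pics/c1.png

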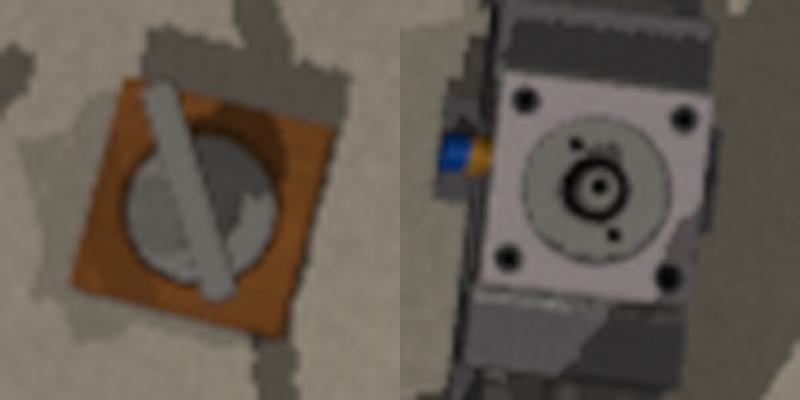

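The close crop confirms it: grey steel handle over a flange in the wooden block, yaw about 0.32 rad. On the right is the ring with its holes at crop (577,145) and (613,235), so the hole line is about 0.38 rad in the world. Next I look at the ring with the wrist camera.

>>> carry_out(plan=[[3, 5, 0, 0, 9], [6, 10, 0, 0, 9], [9, 15, 0, 0, 9], [12, 20, 0, 0, 9], [15, 25, 0, 0, 9], [18, 30, 0, 0, 9], [21, 35, 0, 0, 9], [24, 39, 0, 0, 9], [26.4, 42.7, 0, 0, 9], [26.4, 42.7, 0, 0, 9], [26.4, 42.7, 0, 0, 9], [26.4, 42.7, 0, 0, 9], [26.4, 42.7, 0, 0, 9], [26.4, 42.7, 0, 0, 9]])

```text
clock: 1.55
position: [0.4906, -0.1565, 0.2915]
ee_rot: [-3.087, -0.578, 0.002]
force: [-0.7, -0.3, -0.5]
width: 0.983
```

```bash
python3 - <<'E'
from h import *
s,im,d=grab('wrist'); save('w1.png',im); P=cloud('wrist',s,d); np.save('w1.npy',P); np.save('w1s.npy',s,allow_pickle=True)
print(s['clock'],s['position'],s['ee_rot'],s['joints'].round(2))
print(proj('wrist',s,[.4905,-.155,.1165]))
E
```

```text
1.55 [ 0.49061196 -0.15650161  0.29148784] [-3.08727576e+00 -5.77552409e-01  1.68803569e-03] [ 0.37  0.27 -0.21  1.82  0.06  1.05 -1.06]
[[320.52984252 238.16198383]]
```

View pics/w1.png

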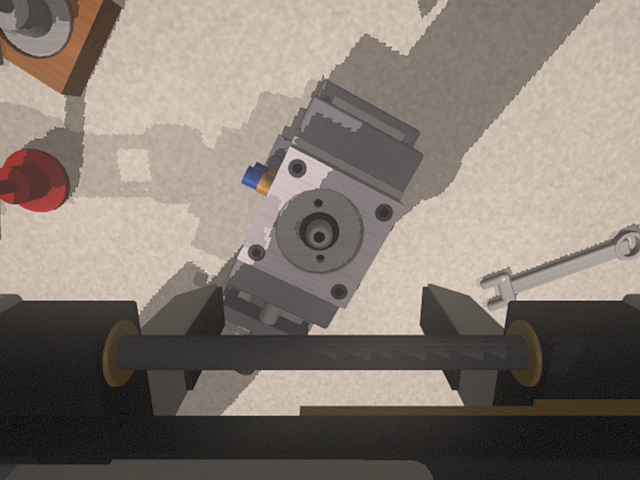

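The wrist view shows the ring centred near (319,231), its holes at about (318,203) and (320,258), and the rod end near (319,237). I'll refine these numerically.

```bash
cat >> h.py <<'E'
def ray(n,s,uv,z):
    K,R,t=pose(n,s); uv=np.atleast_2d(uv).astype(float)
    r=np.c_[uv,np.ones(len(uv))]@np.linalg.inv(K).T@R.T
    return t+r*((z-t[2])/r[:,2])[:,None]
E
python3 - <<'E'
from h import *
s=np.load('w1s.npy',allow_pickle=True).item(); im=cv2.imread('pics/w1.png'); g=cv2.cvtColor(im,6).astype(float)
P=np.load('w1.npy')
H=[]
for u,v in((318,203),(320,258)):
    w=g[v-7:v+8,u-7:u+8]; b=np.clip(np.median(w)-15-w,0,None)
    y,x=np.mgrid[-7:8,-7:8]; H.append((u+(b*x).sum()/b.sum(),v+(b*y).sum()/b.sum()))
H=np.array(H); X=ray('wrist',s,H,.101); print(H,X.round(4),X.mean(0),np.linalg.norm(X[0]-X[1]),np.arctan2(*(X[0]-X[1])[1::-1]))
# block top bolt hole & face via depth
z=P[...,2]; print('ring z',P[225,285],'top',P[170,320],'rodend',P[237,319])
m=(z>.102)&(z<.109); m[:140]=0;m[310:]=0;m[:,:235]=0;m[:,410:]=0
q=ray('wrist',s,np.argwhere(m)[:,::-1],.105); print('top',cv2.minAreaRect((q[:,:2]*1000).astype(np.float32)))
m=(z>.113)&(z<.12);m[:200]=0;m[280:]=0; m[:,:280]=0;m[:,360:]=0
q=ray('wrist',s,np.argwhere(m)[:,::-1],.1165); print('rod',len(q),cv2.minEnclosingCircle((q[:,:2]*1000).astype(np.float32)))
cv2.imwrite('pics/c2.png',cv2.resize(im[180:280,260:380],(720,600),interpolation=2))
E
```

```text
[[318.02683616 202.52636535]
 [319.87867417 257.45716073]] [[ 0.5117 -0.1447  0.101 ]
 [ 0.4714 -0.1618  0.101 ]] [ 0.49154541 -0.15324058  0.101     ] 0.043765785022973264 0.4007247503852233
ring z [ 0.48668001 -0.12736698  0.10262534] top [ 0.53528792 -0.13720476  0.10569373] rodend [ 0.49129478 -0.15350444  0.11789592]
top ((491.3958435058594, -153.11773681640625), (95.49406433105469, 95.38365173339844), 84.20500183105469)
rod 536 ((492.2298278808594, -152.540283203125), 9.853211402893066)
```

View pics/c2.png

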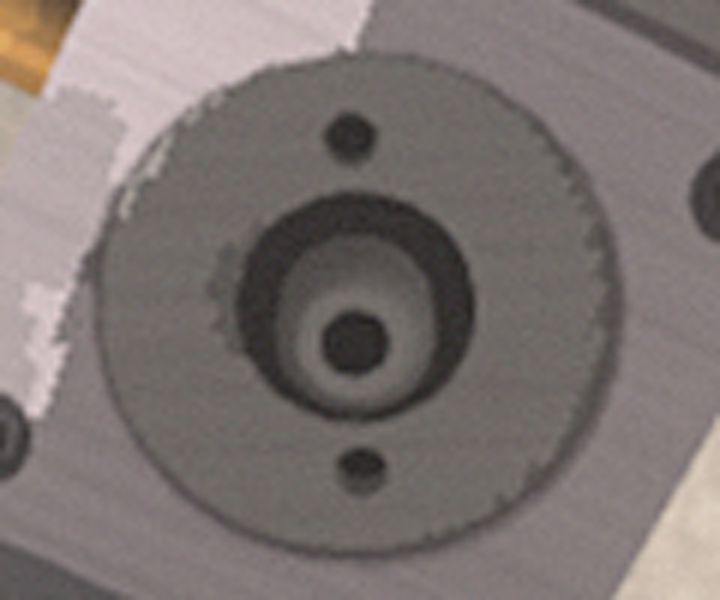

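The crop shows the ring in full, both holes and the chamfered rod. Gland is at (0.4915,-0.1532) with hole yaw 0.401 rad, which is 0.50 relative to the cylinder and so inside the stated range. The hole spacing comes out at 43.8 mm. Now over the spanner.

>>> carry_out(plan=[[1.2, 5, 0, 0, 9], [2.4, 10, 0, 0, 9], [3.6, 15, 0, 0, 9], [4.8, 20, 0, 0, 9], [6, 25, 0, 0, 9], [6.9, 28.3, 0, 0, 9], [6.9, 28.3, 0, 0, 9], [6.9, 28.3, 0, 0, 9], [6.9, 28.3, 0, 0, 9], [6.9, 28.3, 0, 0, 9]])

```text
clock: 2.6
position: [0.5598, 0.1245, 0.2916]
ee_rot: [3.089, 0.573, -0.002]
force: [0.4, -0.8, -0.0]
width: 0.98
```

```bash
python3 - <<'E'
from h import *
s,im,d=grab('wrist'); save('w2.png',im); P=cloud('wrist',s,d)
print(s['clock'],s['position'],s['ee_rot'],s['force'],s['ft_torque'])
z=P[...,2]; near=np.hypot(P[...,0]-.56,P[...,1]-.127)<.07
def R(m,h,n):
    q=(ray('wrist',s,np.argwhere(m)[:,::-1],h)[:,:2]*1000).astype(np.float32); print(n,len(q),np.nanmedian(z[m]),cv2.minAreaRect(q),cv2.minEnclosingCircle(q),q.mean(0))
R(near&(z>.083),.088,'bar')
R(near&(z>.024)&(z<.034),.028,'block')
R(near&(z>.049)&(z<.058),.054,'tube')
E
```

```text
2.6 [0.559773   0.12450511 0.2916087 ] [ 3.08878791e+00  5.73173169e-01 -1.62054693e-03] [ 0.37159773 -0.83219416 -0.03931359] [ 0.04525567 -0.03783912 -0.0108624 ]
bar 93722 0.3165046217945605 ((460.51007080078125, 89.07958984375), (305.7530212402344, 638.4273681640625), 21.04133415222168) ((317.8271484375, 34.190582275390625), 319.2137756347656) [407.20663  71.93165]
block 6181 0.027988082839833783 ((561.1835327148438, 129.77703857421875), (90.03681182861328, 90.3182601928711), 77.07787322998047) ((561.3851928710938, 130.11183166503906), 63.17668914794922) [564.6527  131.13393]
tube 493 0.05437484819691235 ((559.9949340820312, 130.01588439941406), (29.12269401550293, 33.171749114990234), 18.0047607421875) ((560.1203002929688, 130.20947265625), 17.118736267089844) [560.1138  130.01651]
```

View pics/w2.png

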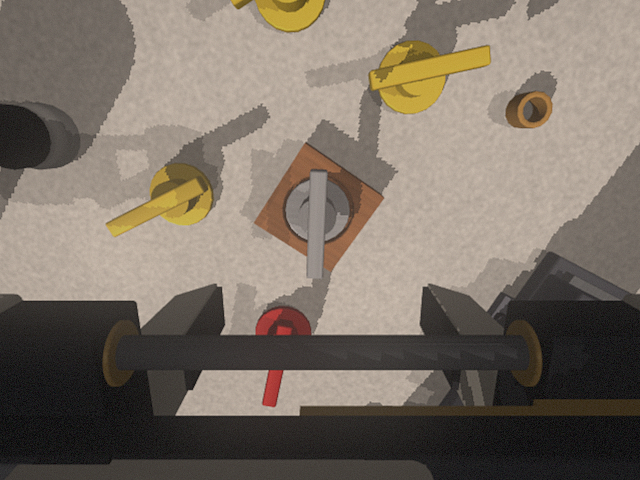

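The view shows the steel spanner in the block at (317,220), with yellow ones and the red one around it but clear of the grasp. My bar mask caught the gripper, so I restrict it.

```bash
python3 - <<'E'
from h import *
s,im,d=grab('wrist'); P=cloud('wrist',s,d)
z=P[...,2]; near=np.hypot(P[...,0]-.56,P[...,1]-.127)<.07
m=near&(z>.08)&(z<.1)
q=(ray('wrist',s,np.argwhere(m)[:,::-1],.088)[:,:2]*1000).astype(np.float32); print(len(q),np.median(z[m]),cv2.minAreaRect(q),q.mean(0),s['position'])
R=cv2.Rodrigues(s['ee_rot'])[0]; print('tool x yaw',np.arctan2(R[1,0],R[0,0]),'z',R[:,2])
E
```

```text
1873 0.08815936644083716 ((560.4929809570312, 130.2808837890625), (90.06788635253906, 13.90493106842041), 18.598718643188477) [562.3308  130.91359] [0.55976997 0.12474402 0.29164994]
tool x yaw 0.3672797563834428 z [-9.08664095e-04 -8.42168670e-05 -9.99999584e-01]
```

Spanner at (0.5605,0.1302) with yaw 0.325, and the block centre agrees within 1 mm. Descend around the bar with the gripper partly closed.

>>> carry_out(plan=[[0.07, 0.5, 0, -0.043, 5], [0.07, 0.5, -4, -0.043, 5], [0.07, 0.5, -8, -0.043, 5], [0.07, 0.5, -11, -0.043, 5], [0.07, 0.5, -13, -0.043, 5], [0.07, 0.5, -14.5, -0.043, 5], [0.07, 0.5, -15.5, -0.043, 5], [0.07, 0.5, -16.4, -0.043, 5], [0.07, 0.5, -16.4, -0.043, 4], [0.07, 0.5, -16.4, -0.043, 3], [0.07, 0.5, -16.4, -0.043, 3]], squeeze=10)

```text
clock: 3.8
position: [0.561, 0.1302, 0.1285]
ee_rot: [-3.1, -0.508, -0.001]
force: [0.5, 0.4, -0.5]
width: 0.351
```

```bash
python3 - <<'E'
from h import *
s,im,d=grab('side'); s2,im2,d2=grab('wrist'); P=cloud('wrist',s2,d2)
c=proj('side',s,s['position']-[0,0,.047])[0]; print(c,s)
u,v=c.astype(int); a=im[max(0,v-60):v+60,max(0,u-80):u+80]
save('g1.png',np.hstack([cv2.resize(a,(400,300)),cv2.resize(im2,(400,300))]))
E
```

```text
[318.70580839 289.31598119] {'clock': 3.8, 'joints': array([-0.12376461,  0.55828627, -0.27718332,  1.84920128,  0.21113179,
        0.76191372, -1.76047478]), 'dq': array([ 6.65558142e-05, -1.65958940e-03,  5.18915437e-04,  7.43673053e-04,
        1.64814751e-03, -2.20081472e-03,  1.04623957e-04]), 'joint_efforts': array([ 3.97156121e-02, -6.66378880e+01, -4.02882412e+00, -2.34014225e+01,
       -2.85103102e-03, -7.41822179e-02,  6.74163075e-04]), 'position': array([0.56095394, 0.13022333, 0.12851312]), 'ee_rot': array([-3.09987575e+00, -5.07582396e-01, -1.02593779e-03]), 'force': array([ 0.4703815 ,  0.36470161, -0.47326785]), 'ft_torque': array([-0.00791386,  0.02503584,  0.00702978]), 'width': 0.3505041953014806}
```

View pics/g1.png

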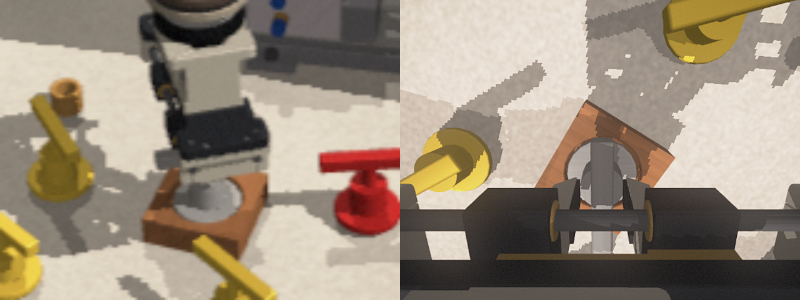

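The bar lies between the fingers, which are clear of the flange and the block. Close gently, then firmly.

>>> carry_out(plan=[[0, 0, 0, 0, 2], [0, 0, 0, 0, 1.5], [0, 0, 0, 0, 1], [0, 0, 0, 0, 0.8], [0, 0, 0, 0, 0.8], [0, 0, 0, 0, 0.8]], squeeze=10)

```text
clock: 4.5
position: [0.5611, 0.1301, 0.1285]
ee_rot: [-3.1, -0.507, -0.001]
force: [-0.1, -0.9, 1.9]
width: 0.153
```

>>> carry_out(plan=[[0, 0, 0, 0, 0], [0, 0, 0, 0, 0], [0, 0, 0, 0, 0], [0, 0, 0, 0, 0]], squeeze=60)

```text
clock: 4.9
position: [0.561, 0.1301, 0.1285]
ee_rot: [-3.1, -0.507, -0.001]
force: [-0.0, -1.3, 0.7]
width: 0.145
```

```bash
python3 - <<'E'
from h import *
s=arm.observe(); print(s['position'],s['force'],s['ft_torque'],s['width']*9.18,cv2.Rodrigues(s['ee_rot'])[0].round(4))
E
```

```text
[0.56104201 0.13007533 0.1285228 ] [-0.02359783 -1.30184987  0.70670758] [-0.1773013  -0.06585433  0.05963135] 1.3315916991725738 [[ 9.478e-01  3.188e-01  7.000e-04]
 [ 3.188e-01 -9.478e-01  4.000e-04]
 [ 8.000e-04 -1.000e-04 -1.000e+00]]
```

Gripped at 13.3 mm opening. Lift straight up and check the hold and the wrist camera's sideways bias from the held bar.

>>> carry_out(plan=[[0, 0, 0.3, 0, 0], [0, 0, 0.8, 0, 0], [0, 0, 1.5, 0, 0], [0, 0, 2.5, 0, 0], [0, 0, 4, 0, 0], [0, 0, 6, 0, 0], [0, 0, 9, 0, 0], [0, 0, 12, 0, 0], [0, 0, 14, 0, 0], [0, 0, 14, 0, 0], [0, 0, 14, 0, 0], [0, 0, 14, 0, 0]])

```text
clock: 6.1
position: [0.5603, 0.1297, 0.2672]
ee_rot: [3.1, 0.507, -0.002]
force: [0.5, 0.1, -4.3]
width: 0.147
```

```bash
python3 - <<'E'
from h import *
s,im,d=grab('wrist'); P=cloud('wrist',s,d); save('w3.png',im)
print(s['clock'],s['position'],s['force'],s['ft_torque'],s['width']*9.18)
R=cv2.Rodrigues(s['ee_rot'])[0]; T=(P-s['position'])@R   # tool coords
z=T[...,2]
m=(z>.036)&(z<.044)&(abs(T[...,1])<.02)&(T[...,0]>.012)&(T[...,0]<.06)
Q=T[m]; print(len(Q),np.median(z[m]))
for a in np.arange(.014,.05,.005):
    y=Q[(Q[:,0]>a)&(Q[:,0]<a+.005)]
    if len(y): print(a.round(3),(y[:,1].min()*1e3).round(1),(y[:,1].max()*1e3).round(1),len(y))
print('end x',Q[:,0].max())
m=(z>.09)&(z<.12)&(np.hypot(T[...,0],T[...,1])<.045)
q=T[m]; print('flange',len(q),np.median(q[:,2]),q.min(0),q.max(0))
E
```

```text
6.1 [0.56026373 0.12972122 0.26716851] [ 0.53058347  0.06689392 -4.30825614] [ 0.01380889 -0.01602526  0.03370476] 1.3481211279975098
3004 0.040303345464566515
0.014 -7.3 6.3 426
0.019 -7.5 6.2 449
0.024 -7.5 6.2 461
0.029 -7.5 6.5 473
0.034 -7.4 6.4 496
0.039 -7.3 6.4 526
end x 0.043804799840154854
flange 3185 0.1022151416749127 [-0.01094141 -0.03102883  0.09000691] [0.02808975 0.03031242 0.10884052]
```

Weight of 4.3 N is right and the bar sits at about −0.55 mm in the camera's tool y (camera bias). After correction the TCP target is (0.4924,−0.1535) with spin to 0.401.

>>> carry_out(plan=[[-1, -4, 0, 0.077, 0], [-2, -8, 0, 0.077, 0], [-3, -12, 0, 0.077, 0], [-4, -16, 0, 0.077, 0], [-5, -20, 0, 0.077, 0], [-6, -24, 0, 0.077, 0], [-6.5, -27, 0, 0.077, 0], [-6.8, -28.32, 0, 0.077, 0], [-6.8, -28.32, 0, 0.077, 0], [-6.8, -28.32, 0, 0.077, 0], [-6.8, -28.32, 0, 0.077, 0], [-6.8, -28.32, 0, 0.077, 0]])

```text
clock: 7.35
position: [0.4926, -0.1519, 0.2669]
ee_rot: [-3.077, -0.63, 0.003]
force: [-0.3, -0.5, -4.1]
width: 0.147
```

```bash
cat > st.py <<'E'
from h import *
s=arm.observe(); R=cv2.Rodrigues(s['ee_rot'])[0]
print(s['clock'],'pos',s['position'].round(4),'yaw',np.arctan2(R[1,0],R[0,0]).round(4),'z',R[:,2].round(4),'F',s['force'].round(2),'M',s['ft_torque'].round(3),'w',round(s['width']*9.18,3),'q',s['joints'].round(2))
E
python3 st.py
```

```text
7.35 pos [ 0.4926 -0.1519  0.2669] yaw 0.404 z [-1.8e-03  1.0e-04 -1.0e+00] F [-0.32 -0.51 -4.15] M [ 0.008 -0.003 -0.024] w 1.348 q [ 0.39  0.3  -0.24  1.85  0.08  1.   -1.06]
```

>>> carry_out(plan=[[0, -0.16, 0, 0, 0], [0, -0.16, -1, 0, 0], [0, -0.16, -2, 0, 0], [0, -0.16, -3, 0, 0], [0, -0.16, -3.5, 0, 0], [0, -0.16, -3.5, 0, 0], [0, -0.16, -3.5, 0, 0], [0, -0.16, -3.5, 0, 0]])

```text
clock: 8.15
position: [0.4929, -0.1536, 0.2323]
ee_rot: [-3.078, -0.63, 0.002]
force: [-1.0, 0.7, -3.7]
width: 0.147
```

```bash
python3 st.py; python3 - <<'E'
from h import *
s,im,d=grab('wrist'); s2,i2,d2=grab('side')
u,v=proj('side',s2,[.4915,-.1535,.12])[0].astype(int); print(u,v)
save('g2.png',np.hstack([cv2.resize(i2[v-60:v+60,u-80:u+80],(400,300),interpolation=cv2.INTER_CUBIC),cv2.resize(im[100:340,160:480],(400,300))]))
E
```

```text
8.15 pos [ 0.4929 -0.1536  0.2323] yaw 0.4039 z [-1.1e-03 -1.0e-04 -1.0e+00] F [-1.03  0.69 -3.72] M [ 0.04  -0.016  0.008] w 1.352 q [ 0.39  0.34 -0.24  1.9   0.1   0.92 -1.07]
357 204
```

View pics/g2.png

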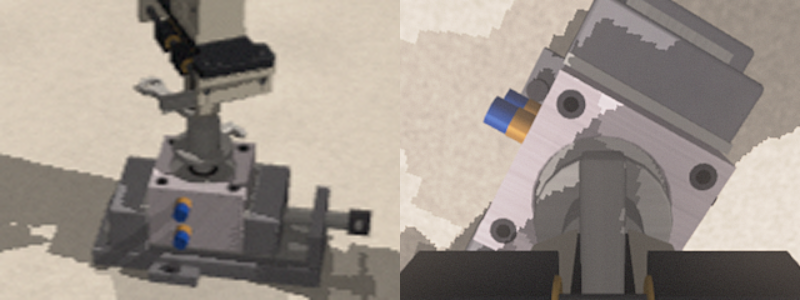

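The side view shows the spanner standing over the ring, and the wrist view shows the flange concentric with the recess. Feel down in small steps.

>>> carry_out(plan=[[0, 0, -0.2, 0, 0], [0, 0, -0.4, 0, 0], [0, 0, -0.6, 0, 0], [0, 0, -0.8, 0, 0], [0, 0, -0.8, 0, 0], [0, 0, -0.8, 0, 0]])

```text
clock: 8.85
position: [0.4928, -0.1535, 0.2243]
ee_rot: [-3.078, -0.63, 0.002]
force: [0.6, 0.8, -4.2]
width: 0.144
```

```bash
python3 st.py
```

```text
8.85 pos [ 0.4928 -0.1535  0.2243] yaw 0.404 z [-1.2e-03 -1.0e-04 -1.0e+00] F [ 0.6   0.78 -4.2 ] M [-0.045 -0.041 -0.005] w 1.324 q [ 0.38  0.35 -0.24  1.91  0.1   0.9  -1.07]
```

No contact. Continue down to about 2 mm before pin contact.

>>> carry_out(plan=[[0, 0, -0.1, 0, 0], [0, 0, -0.2, 0, 0], [0, 0, -0.3, 0, 0], [0, 0, -0.4, 0, 0], [0, 0, -0.4, 0, 0], [0, 0, -0.4, 0, 0]])

```text
clock: 9.45
position: [0.4928, -0.1536, 0.2202]
ee_rot: [-3.078, -0.63, 0.002]
force: [-0.7, -0.1, -4.3]
width: 0.146
```

```bash
python3 st.py
```

```text
9.45 pos [ 0.4928 -0.1536  0.2202] yaw 0.4039 z [-1.3e-03 -1.0e-04 -1.0e+00] F [-0.7  -0.11 -4.3 ] M [-0.01  -0.049  0.013] w 1.343 q [ 0.38  0.35 -0.24  1.91  0.1   0.89 -1.07]
```

>>> carry_out(plan=[[0, 0, -0.05, 0, 0], [0, 0, -0.1, 0, 0], [0, 0, -0.15, 0, 0], [0, 0, -0.2, 0, 0], [0, 0, -0.25, 0, 0], [0, 0, -0.3, 0, 0], [0, 0, -0.3, 0, 0], [0, 0, -0.3, 0, 0]])

```text
clock: 10.25
position: [0.4928, -0.1535, 0.2172]
ee_rot: [-3.078, -0.63, 0.002]
force: [0.6, -0.2, -4.6]
width: 0.145
```

```bash
python3 st.py
```

```text
10.25 pos [ 0.4928 -0.1535  0.2172] yaw 0.4039 z [-0.0013 -0.     -1.    ] F [ 0.63 -0.15 -4.61] M [-0.005 -0.047 -0.005] w 1.334 q [ 0.38  0.36 -0.24  1.91  0.11  0.89 -1.07]
```

>>> carry_out(plan=[[0, 0, -0.05, 0, 0], [0, 0, -0.1, 0, 0], [0, 0, -0.1, 0, 0], [0, 0, -0.1, 0, 0]])

```text
clock: 10.65
position: [0.4929, -0.1535, 0.2162]
ee_rot: [-3.078, -0.63, 0.002]
force: [-0.3, -0.3, -2.9]
width: 0.144
```

```bash
python3 st.py
```

```text
10.65 pos [ 0.4929 -0.1535  0.2162] yaw 0.4039 z [-0.0013 -0.     -1.    ] F [-0.3  -0.33 -2.91] M [-0.01  -0.017 -0.032] w 1.323 q [ 0.38  0.36 -0.24  1.91  0.11  0.88 -1.08]
```

>>> carry_out(plan=[[0, 0, -0.05, 0, 0], [0, 0, -0.1, 0, 0], [0, 0, -0.1, 0, 0], [0, 0, -0.1, 0, 0]])

```text
clock: 11.05
position: [0.4928, -0.1536, 0.2152]
ee_rot: [-3.078, -0.63, 0.002]
force: [0.1, 0.4, -4.0]
width: 0.146
```

```bash
python3 st.py
```

```text
11.05 pos [ 0.4928 -0.1536  0.2152] yaw 0.404 z [-1.3e-03 -1.0e-04 -1.0e+00] F [ 0.12  0.36 -3.99] M [-0.001 -0.042  0.024] w 1.343 q [ 0.38  0.36 -0.24  1.92  0.11  0.88 -1.08]
```

Force is still just the weight, so the pins appear to be going into the holes. Continue.

>>> carry_out(plan=[[0, 0, -0.05, 0, 0], [0, 0, -0.1, 0, 0], [0, 0, -0.15, 0, 0], [0, 0, -0.2, 0, 0], [0, 0, -0.2, 0, 0], [0, 0, -0.2, 0, 0]])

```text
clock: 11.65
position: [0.4928, -0.1535, 0.2132]
ee_rot: [-3.077, -0.63, 0.002]
force: [0.6, 0.9, -3.8]
width: 0.143
```

```bash
python3 st.py
```

```text
11.65 pos [ 0.4928 -0.1535  0.2132] yaw 0.404 z [-0.0014 -0.     -1.    ] F [ 0.64  0.94 -3.77] M [ 0.001  0.025 -0.008] w 1.316 q [ 0.38  0.36 -0.24  1.92  0.11  0.88 -1.08]
```

>>> carry_out(plan=[[0, 0, -0.05, 0, 0], [0, 0, -0.1, 0, 0], [0, 0, -0.13, 0, 0], [0, 0, -0.13, 0, 0], [0, 0, -0.13, 0, 0]])

```text
clock: 12.15
position: [0.4928, -0.1535, 0.2119]
ee_rot: [-3.077, -0.63, 0.002]
force: [0.6, -0.3, -4.1]
width: 0.146
```

```bash
python3 st.py
```

```text
12.15 pos [ 0.4928 -0.1535  0.2119] yaw 0.404 z [-0.0014 -0.     -1.    ] F [ 0.64 -0.28 -4.06] M [-0.04  -0.004  0.012] w 1.339 q [ 0.38  0.36 -0.24  1.92  0.11  0.87 -1.08]
```

>>> carry_out(plan=[[0, 0, -0.03, 0, 0], [0, 0, -0.06, 0, 0], [0, 0, -0.06, 0, 0], [0, 0, -0.06, 0, 0]])

```text
clock: 12.55
position: [0.4929, -0.1536, 0.2115]
ee_rot: [3.078, 0.63, -0.002]
force: [-0.8, -0.6, 1.5]
width: 0.148
```

```bash
python3 st.py
```

```text
12.55 pos [ 0.4929 -0.1536  0.2115] yaw 0.4039 z [-1.1e-03 -2.0e-04 -1.0e+00] F [-0.82 -0.6   1.45] M [-0.072  0.246 -0.01 ] w 1.355 q [ 0.38  0.36 -0.24  1.92  0.11  0.87 -1.08]
```

Flange seated: contact at TCP z 0.2115, just as predicted, with 5.6 N on the ring. Start turning clockwise slowly.

>>> carry_out(plan=[[0, 0, 0, 0, 0], [0, 0, 0, 0, 0], [0, 0, 0, -0.03, 0], [0, 0, 0, -0.06, 0], [0, 0, 0, -0.09, 0], [0, 0, 0, -0.12, 0], [0, 0, 0, -0.15, 0], [0, 0, 0, -0.15, 0]])

```text
clock: 13.35
position: [0.4929, -0.1534, 0.2115]
ee_rot: [-3.116, -0.396, 0.002]
force: [-1.1, 2.0, 0.4]
width: 0.149
```

```bash
python3 st.py
```

```text
13.35 pos [ 0.4929 -0.1534  0.2115] yaw 0.2526 z [-1.2e-03  1.0e-04 -1.0e+00] F [-1.12  2.04  0.45] M [0.632 0.336 0.217] w 1.372 q [ 0.36  0.36 -0.2   1.92  0.09  0.87 -1.21]
```

>>> carry_out(plan=[[0, 0, 0, -0.03, 0], [0, 0, 0, -0.06, 0], [0, 0, 0, -0.09, 0], [0, 0, 0, -0.12, 0], [0, 0, 0, -0.15, 0], [0, 0, 0, -0.15, 0]])

```text
clock: 13.95
position: [0.4929, -0.1535, 0.2115]
ee_rot: [-3.137, -0.158, 0.002]
force: [-0.8, 0.1, -1.5]
width: 0.149
```

```bash
python3 st.py
```

```text
13.95 pos [ 0.4929 -0.1535  0.2115] yaw 0.1008 z [-1.1e-03  1.0e-04 -1.0e+00] F [-0.79  0.13 -1.47] M [0.297 0.197 0.255] w 1.364 q [ 0.33  0.36 -0.17  1.92  0.08  0.87 -1.35]
```

>>> carry_out(plan=[[0, 0, 0, -0.03, 0], [0, 0, 0, -0.06, 0], [0, 0, 0, -0.09, 0], [0, 0, 0, -0.12, 0], [0, 0, 0, -0.15, 0], [0, 0, 0, -0.15, 0]])

```text
clock: 14.55
position: [0.4929, -0.1537, 0.2115]
ee_rot: [3.141, -0.08, -0.002]
force: [-1.2, -0.1, -0.3]
width: 0.146
```

```bash
python3 st.py
```

```text
14.55 pos [ 0.4929 -0.1537  0.2115] yaw -0.051 z [-0.001  0.    -1.   ] F [-1.24 -0.15 -0.28] M [0.017 0.13  0.26 ] w 1.34 q [ 0.3   0.35 -0.13  1.93  0.06  0.86 -1.48]
```

Steady thread drag, about 0.26 N m. From here in finer steps towards the possible stop.

>>> carry_out(plan=[[0, 0, 0, -0.02, 0], [0, 0, 0, -0.04, 0], [0, 0, 0, -0.06, 0], [0, 0, 0, -0.06, 0]])

```text
clock: 14.95
position: [0.4929, -0.1538, 0.2115]
ee_rot: [3.137, -0.176, -0.002]
force: [-0.1, 0.1, -0.3]
width: 0.149
```

```bash
python3 st.py
```

```text
14.95 pos [ 0.4929 -0.1538  0.2115] yaw -0.1122 z [-0.0011 -0.     -1.    ] F [-0.1   0.07 -0.3 ] M [-0.038  0.23   0.264] w 1.364 q [ 0.29  0.35 -0.12  1.93  0.05  0.86 -1.54]
```

>>> carry_out(plan=[[0, 0, 0, -0.02, 0], [0, 0, 0, -0.04, 0], [0, 0, 0, -0.04, 0]])

```text
clock: 15.25
position: [0.4929, -0.1538, 0.2115]
ee_rot: [3.132, -0.241, -0.002]
force: [-0.1, -1.3, -1.6]
width: 0.145
```

```bash
python3 st.py
```

```text
15.25 pos [ 0.4929 -0.1538  0.2115] yaw -0.1534 z [-0.001 -0.    -1.   ] F [-0.08 -1.34 -1.65] M [0.002 0.223 0.274] w 1.331 q [ 0.28  0.35 -0.11  1.93  0.05  0.86 -1.58]
```

>>> carry_out(plan=[[0, 0, 0, -0.015, 0], [0, 0, 0, -0.03, 0], [0, 0, 0, -0.03, 0]])

```text
clock: 15.55
position: [0.4929, -0.1539, 0.2115]
ee_rot: [3.128, -0.289, -0.002]
force: [-1.3, -0.8, -0.8]
width: 0.148
```

```bash
python3 st.py
```

```text
15.55 pos [ 0.4929 -0.1539  0.2115] yaw -0.1843 z [-1.e-03 -1.e-04 -1.e+00] F [-1.3  -0.85 -0.78] M [0.021 0.168 0.252] w 1.358 q [ 0.28  0.35 -0.1   1.93  0.05  0.86 -1.6 ]
```

>>> carry_out(plan=[[0, 0, 0, -0.015, 0], [0, 0, 0, -0.03, 0], [0, 0, 0, -0.03, 0]])

```text
clock: 15.85
position: [0.4929, -0.1539, 0.2115]
ee_rot: [3.123, -0.337, -0.002]
force: [-1.1, -1.2, -0.4]
width: 0.145
```

```bash
python3 st.py
```

```text
15.85 pos [ 0.4929 -0.1539  0.2115] yaw -0.2148 z [-1.1e-03 -1.0e-04 -1.0e+00] F [-1.12 -1.15 -0.4 ] M [-0.07   0.279  0.505] w 1.333 q [ 0.27  0.35 -0.1   1.93  0.04  0.86 -1.63]
```

Torque has jumped from 0.25 to 0.5 N m, so the stop is starting. Smaller steps now.

>>> carry_out(plan=[[0, 0, 0, -0.01, 0], [0, 0, 0, -0.01, 0]])

```text
clock: 16.05
position: [0.4929, -0.1539, 0.2115]
ee_rot: [3.121, -0.352, -0.002]
force: [-0.5, -1.3, -1.1]
width: 0.148
```

```bash
python3 st.py
```

```text
16.05 pos [ 0.4929 -0.1539  0.2115] yaw -0.2249 z [-1.1e-03 -2.0e-04 -1.0e+00] F [-0.54 -1.32 -1.13] M [-0.014  0.222  0.692] w 1.361 q [ 0.27  0.35 -0.09  1.93  0.04  0.86 -1.64]
```

>>> carry_out(plan=[[0, 0, 0, -0.01, 0], [0, 0, 0, -0.01, 0]])

```text
clock: 16.25
position: [0.4929, -0.1539, 0.2115]
ee_rot: [3.119, -0.368, -0.002]
force: [-0.4, -1.1, -0.9]
width: 0.149
```

```bash
python3 st.py
```

```text
16.25 pos [ 0.4929 -0.1539  0.2115] yaw -0.235 z [-1.1e-03 -4.0e-04 -1.0e+00] F [-0.44 -1.1  -0.88] M [-0.074  0.22   0.738] w 1.37 q [ 0.27  0.35 -0.09  1.93  0.04  0.86 -1.65]
```

>>> carry_out(plan=[[0, 0, 0, -0.012, 0], [0, 0, 0, -0.012, 0], [0, 0, 0, -0.012, 0]])

```text
clock: 16.55
position: [0.4929, -0.1539, 0.2115]
ee_rot: [3.117, -0.387, -0.002]
force: [-1.5, -1.2, -1.7]
width: 0.147
```

```bash
python3 st.py
```

```text
16.55 pos [ 0.4929 -0.1539  0.2115] yaw -0.2468 z [-1.1e-03 -4.0e-04 -1.0e+00] F [-1.47 -1.24 -1.67] M [-0.107  0.209  0.878] w 1.351 q [ 0.27  0.35 -0.09  1.93  0.04  0.86 -1.66]
```

Tight at 0.88 N m, about 40 N on the pins and inside the 0.5–1.3 window. Now ease off the torque within the pin slack.

>>> carry_out(plan=[[0, 0, 0, 0.015, 0], [0, 0, 0, 0.03, 0], [0, 0, 0, 0.045, 0], [0, 0, 0, 0.05, 0], [0, 0, 0, 0.05, 0]])

```text
clock: 17.05
position: [0.4929, -0.1539, 0.2115]
ee_rot: [3.126, -0.309, -0.002]
force: [0.4, -0.3, -1.0]
width: 0.148
```

```bash
python3 st.py
```

```text
17.05 pos [ 0.4929 -0.1539  0.2115] yaw -0.1971 z [-1.e-03 -3.e-04 -1.e+00] F [ 0.37 -0.27 -0.96] M [-0.039  0.121  0.174] w 1.355 q [ 0.28  0.35 -0.1   1.93  0.05  0.86 -1.62]
```

>>> carry_out(plan=[[0, 0, 0, 0.01, 0], [0, 0, 0, 0.02, 0], [0, 0, 0, 0.02, 0]])

```text
clock: 17.35
position: [0.493, -0.1539, 0.2115]
ee_rot: [3.129, -0.277, -0.001]
force: [-1.3, -0.9, -1.6]
width: 0.143
```

```bash
python3 st.py
```

```text
17.35 pos [ 0.493  -0.1539  0.2115] yaw -0.1769 z [-8.e-04 -2.e-04 -1.e+00] F [-1.27 -0.86 -1.62] M [-0.014  0.086  0.063] w 1.316 q [ 0.28  0.35 -0.11  1.93  0.05  0.86 -1.6 ]
```

Unloaded. Lift slowly, watching the force.

>>> carry_out(plan=[[0, 0, 0.1, 0.01, 0], [0, 0, 0.2, 0.01, 0], [0, 0, 0.3, 0.01, 0], [0, 0, 0.3, 0.01, 0]])

```text
clock: 17.75
position: [0.493, -0.1539, 0.2146]
ee_rot: [3.13, -0.262, -0.001]
force: [-0.2, -0.2, -3.7]
width: 0.149
```

```bash
python3 st.py
```

```text
17.75 pos [ 0.493  -0.1539  0.2146] yaw -0.167 z [-8.e-04 -2.e-04 -1.e+00] F [-0.22 -0.18 -3.67] M [0.008 0.039 0.019] w 1.366 q [ 0.28  0.35 -0.11  1.92  0.05  0.87 -1.59]
```

>>> carry_out(plan=[[0, 0, 0.3, 0, 0], [0, 0, 0.7, 0, 0], [0, 0, 1.2, 0, 0], [0, 0, 2, 0, 0], [0, 0, 3, 0, 0], [0, 0, 4, 0, 0], [0, 0, 5.3, 0, 0], [0, 0, 5.3, 0.1, 0], [0, 0, 5.3, 0.2, 0], [0, 0, 5.3, 0.3, 0], [0, 0, 5.3, 0.4, 0], [0, 0, 5.3, 0.49, 0], [0, 0, 5.3, 0.49, 0], [0, 0, 5.3, 0.49, 0]])

```text
clock: 19.15
position: [0.4931, -0.154, 0.2681]
ee_rot: [3.101, 0.501, -0.0]
force: [-0.1, -0.6, -4.0]
width: 0.145
```

>>> carry_out(plan=[[1, 4, 0, 0, 0], [2, 8, 0, 0, 0], [3, 12, 0, 0, 0], [4, 16, 0, 0, 0], [5, 20, 0, 0, 0], [6, 24, 0, 0, 0], [6.5, 27, 0, 0, 0], [6.85, 28.37, 0, 0, 0], [6.85, 28.37, 0, 0, 0], [6.85, 28.37, 0, 0, 0], [6.85, 28.37, 0, 0, 0], [6.85, 28.37, 0, 0, 0]])

```text
clock: 20.35
position: [0.5617, 0.128, 0.2682]
ee_rot: [3.101, 0.496, -0.0]
force: [-0.6, 0.8, -4.6]
width: 0.148
```

```bash
python3 st.py; python3 - <<'E'
from h import *
s,im,d=grab('wrist'); P=cloud('wrist',s,d); save('w4.png',im)
R=cv2.Rodrigues(s['ee_rot'])[0]; T=(P-s['position'])@R; z=T[...,2]
m=(z>.036)&(z<.044)&(abs(T[...,1])<.02)&(T[...,0]>.012)&(T[...,0]<.06)
Q=T[m]; print(len(Q),'end x',Q[:,0].max())
for a in(.014,.039):
    y=Q[(Q[:,0]>a)&(Q[:,0]<a+.005),1]; print(a,y.min(),y.max())
m=(P[...,2]>.022)&(P[...,2]<.034)&(np.hypot(P[...,0]-.56,P[...,1]-.13)<.07)
q=(ray('wrist',s,np.argwhere(m)[:,::-1],.028)[:,:2]*1000).astype(np.float32); print('block',cv2.minAreaRect(q))
E
```

```text
20.35 pos [0.5617 0.128  0.2682] yaw 0.3175 z [-0.     -0.0015 -1.    ] F [-0.58  0.82 -4.59] M [ 0.004  0.034 -0.012] w 1.363 q [-0.1   0.4  -0.29  1.71  0.13  1.06 -1.69]
3001 end x 0.0437507348058694
0.014 -0.007271423376550245 0.006273608230033645
0.039 -0.007306774646248145 0.006339752647892083
block ((561.3181762695312, 129.70242309570312), (89.95677947998047, 90.48584747314453), 77.12492370605469)
```

Grip offset unchanged and the block is where it was. Nudge y and descend into the pocket.

>>> carry_out(plan=[[0, 0.17, 0, 0, 0], [0, 0.17, 0, 0, 0], [0, 0.17, -3, 0, 0], [0, 0.17, -6, 0, 0], [0, 0.17, -8.5, 0, 0], [0, 0.17, -10.5, 0, 0], [0, 0.17, -11.6, 0, 0], [0, 0.17, -12.2, 0, 0], [0, 0.17, -12.2, 0, 0], [0, 0.17, -12.2, 0, 0]])

```text
clock: 21.4
position: [0.5622, 0.1302, 0.147]
ee_rot: [3.101, 0.497, 0.002]
force: [-0.4, -0.3, -3.1]
width: 0.141
```

```bash
python3 st.py
```

```text
21.4 pos [0.5622 0.1302 0.147 ] yaw 0.3179 z [ 1.3e-03 -8.0e-04 -1.0e+00] F [-0.36 -0.31 -3.14] M [ 0.    -0.04   0.045] w 1.298 q [-0.13  0.53 -0.27  1.83  0.19  0.8  -1.75]
```

>>> carry_out(plan=[[-0.04, -0.04, -0.2, 0, 0], [-0.04, -0.04, -0.4, 0, 0], [-0.04, -0.04, -0.6, 0, 0], [-0.04, -0.04, -0.8, 0, 0], [-0.04, -0.04, -1, 0, 0], [-0.04, -0.04, -1.2, 0, 0], [-0.04, -0.04, -1.2, 0, 0]])

```text
clock: 22.1
position: [0.5616, 0.1297, 0.1347]
ee_rot: [3.101, 0.497, 0.001]
force: [-0.9, 0.3, -4.1]
width: 0.147
```

```bash
python3 st.py
```

```text
22.1 pos [0.5616 0.1297 0.1347] yaw 0.3179 z [ 7.e-04 -1.e-03 -1.e+00] F [-0.92  0.27 -4.1 ] M [-0.019 -0.007  0.03 ] w 1.348 q [-0.13  0.55 -0.26  1.84  0.2   0.77 -1.75]
```

In the pocket without contact. Lower to the ledge (TCP 0.1285).

>>> carry_out(plan=[[0, 0, -0.15, 0, 0], [0, 0, -0.3, 0, 0], [0, 0, -0.4, 0, 0], [0, 0, -0.5, 0, 0], [0, 0, -0.56, 0, 0], [0, 0, -0.6, 0, 0], [0, 0, -0.62, 0, 0], [0, 0, -0.62, 0, 0]])

```text
clock: 22.9
position: [0.5617, 0.1297, 0.1287]
ee_rot: [3.101, 0.497, 0.001]
force: [-1.0, -0.7, -2.0]
width: 0.148
```

```bash
python3 st.py
```

```text
22.9 pos [0.5617 0.1297 0.1287] yaw 0.3179 z [ 9.e-04 -1.e-03 -1.e+00] F [-0.98 -0.67 -2.03] M [-0.094  0.062  0.032] w 1.362 q [-0.13  0.56 -0.26  1.85  0.2   0.76 -1.76]
```

Just touching down. Press a last 0.2 mm, release gently, then rise with the fingers clear.

>>> carry_out(plan=[[0, 0, -0.02, 0, 0], [0, 0, -0.02, 0, 0], [0, 0, -0.02, 0, 1.6], [0, 0, -0.02, 0, 2], [0, 0, -0.02, 0, 3], [0, 0, -0.02, 0, 4], [0, 0, -0.02, 0, 4], [0, 0, -0.02, 0, 4]])

```text
clock: 23.7
position: [0.5617, 0.1297, 0.1285]
ee_rot: [3.101, 0.497, 0.001]
force: [-0.8, 0.9, -0.3]
width: 0.432
```

>>> carry_out(plan=[[0, 0, 0.5, 0, 4], [0, 0, 1.5, 0, 4], [0, 0, 3, 0, 4], [0, 0, 6, 0, 4], [0, 0, 10, 0, 4], [0, 0, 14, 0, 4], [0, 0, 16.3, 0, 4], [0, 0, 16.3, 0, 4], [0, 0, 16.3, 0, 4], [0, 0, 16.3, 0, 4]])

```text
clock: 24.7
position: [0.5611, 0.1295, 0.2906]
ee_rot: [3.101, 0.497, -0.001]
force: [-0.6, -0.7, 0.1]
width: 0.432
```

```bash
python3 st.py; python3 - <<'E'
from h import *
s,im,d=grab('wrist'); P=cloud('wrist',s,d); save('w5.png',im)
z=P[...,2]; near=np.hypot(P[...,0]-.56,P[...,1]-.13)<.07
for n,a,b,h in(('bar',.08,.1,.088),('block',.022,.034,.028),('tube',.049,.058,.054)):
    m=near&(z>a)&(z<b); q=(ray('wrist',s,np.argwhere(m)[:,::-1],h)[:,:2]*1000).astype(np.float32)
    print(n,len(q),np.median(z[m]),cv2.minAreaRect(q))
_,t,_=grab('top'); save('top9.png',t)
save('fin.png',np.hstack([cv2.resize(im,(400,300)),cv2.resize(t,(400,300))]))
E
```

```text
24.7 pos [0.5611 0.1295 0.2906] yaw 0.3179 z [-6.0e-04 -1.5e-03 -1.0e+00] F [-0.64 -0.7   0.07] M [ 0.004  0.007 -0.012] w 3.963 q [-0.1   0.38 -0.3   1.68  0.12  1.1  -1.69]
bar 1895 0.08820781133092415 ((561.27587890625, 129.82373046875), (90.1898422241211, 13.81967544555664), 17.85699462890625)
block 6247 0.02798266862368709 ((561.3011474609375, 129.7319793701172), (90.05394744873047, 90.4875717163086), 77.07633972167969)
tube 483 0.054353376761027805 ((561.177490234375, 129.8719024658203), (29.1252384185791, 32.96712875366211), 18.217905044555664)
```

View pics/fin.png

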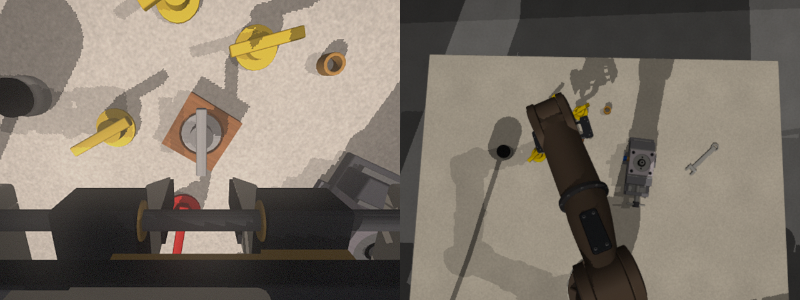

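The spanner stands centred in its block, within 0.1 mm of the block's centre, bar top at 88 mm, and the bystanders are in place. One crop of the ring to confirm that it turned.

```bash
python3 -c "
import cv2
a=cv2.imread('pics/top0.png')[225:300,350:425];b=cv2.imread('pics/top9.png')[225:300,350:425]
cv2.imwrite('pics/r.png',cv2.resize(cv2.hconcat([a,b]),(800,400),interpolation=2))"
```

```text
(no output)
```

View pics/r.png

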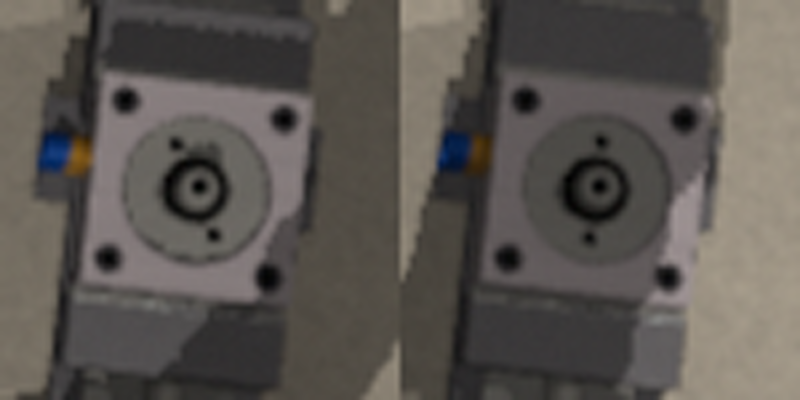

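The holes moved from about +0.38 to −0.13 rad, a clockwise turn of about 0.5 rad, which fits the torque rise once slack and wind-up are taken off. Hand in.

```bash
python3 -c "
from cell import arm
print(arm.sign_off())"
```

```text
the job is handed in; nothing more can be done
None
```

The gland ring is tightened against its stop and the steel spanner is back in its wooden block. I handed the job in at about 25 s of the 70 s allowed; the system gives no verdict.

- **Fitting:** The spanner slipped over the rod and its pins entered the holes at a yaw of 0.40 rad with no side force. The flange seated at the predicted height with about 5.6 N on the ring.
- **Tightening:** The drag held steady at about 0.26 N m, then climbed to 0.88 N m at the stop, about 40 N on the pins. That is inside the 0.5–1.3 N m window.
- **Last checks:** The spanner stands upright and released, within about 0.1 mm of the block's centre, with its handle at the right height. The jar, wrench and bush show no movement in the last picture. The ring's holes turned about 0.5 rad clockwise, at the low end of the expected 0.5–0.9.
- **Disagreements:**
  - The top and wrist cameras differed by about 3 mm in y. I used the wrist camera, and the contact-free fit bore it out.
  - The drag read 0.26 N m against the stated 0.35 N m. I read it while holding still, which may explain part of the difference.

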